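# Stop the filter's port, then find which way its cap unscrews and hold it off

## Task

Service the aquarium filter head on the table: first push the loose square stopper fully home in the filter's square hose port and let go of it. Then take off the round cap with the bar grip: it is a part-turn screw cap that may have a right-hand or a left-hand thread, which cannot be seen, so try gently both ways and do not force it. Finish while holding the cap in the gripper, lifted off and at least 7 cm above its seat, with the stopper still home and the other things left where they stood.

Things in the scene. Friction and masses are not known exactly. Their poses are not given: they have to be found in the camera images.
- filter: Grey filter head, fixed block 140 (its x) by 220 mm (its y), deck 58 mm high. Origin: centre of its underside, on the table; z up. On the deck, side by side along its y: the black square port block (at y = -58 mm) and the round cap collar (at y = +48 mm), their tops 80 mm above the table.
- port (a point): Centre of the mouth of the square hose port, 80 mm above the table, in a black block 56 x 56 x 22 mm. The hole is square, about 22 x 22 mm, 22 mm deep, with a narrow bevelled edge; its sides are parallel to the filter's x and y. Axes as the filter's.
- cap_seat (a point): Centre of the collar's top (80 mm across, 80 mm above the table), the cap's seat; axes as the filter's. The cap starts locked, 1 mm of play up and down. The wrong way it meets a hard stop after 0.1 to 0.2 rad (bears 1 N m, no more); the right way it turns almost freely, and between 0.95 and 1.7 rad from its start it lifts straight off. Which way is right varies.
- cap: Round cap on the collar, loose once unscrewed, about 120 g: white flange 84 mm across, 8 mm thick; on it an upright black bar grip 60 mm long (cap's x), 14 mm thick (its y), 26 mm high, top 34 mm above the flange's underside. Origin: centre of the flange's underside, z up; at the start on cap_seat, bar within 0.05 rad of the filter's x. A 20 mm spigot with lugs goes into the collar.
- plug: Loose square stopper standing on its shank, about 50 g: black shank 20 x 20 mm, 18 mm long, tapered to 17 mm square over its lowest 4 mm; above it a grey head 28 x 28 mm, 30 mm high; 48 mm in all. Origin: centre of the shank's foot, z up, sides parallel to its x and y. Fully home the head rests on the port block, origin 18 mm below port.
- bottle: White bottle, 60 mm across, 150 mm high, a bystander. Origin: centre of its underside.
- food_jar: Small amber jar with a yellow cap, 54 mm across, 65 mm high, a bystander. Origin: centre of its underside.
- stone_ring: Grey stone ring (fish cave) lying flat, 90 mm across, 50 mm high, a bystander. Origin: centre of its underside.
There are look-alikes about, which are no part of the job. Of the things that look like the plug, the larger one is meant.

How it is judged:
By the outcome, as a careful person would: the job done as asked, in the order asked, and still so for the second after the job is handed in, while the arm keeps its last pose, push and grip.
It also fails if it takes over 72 s, if anything falls off the work surface, if the arm or the gripper's body presses on something with over 40 N, if the wrist force passes 120 N, or if a joint passes its speed limit or range.

## Robot

A 6-joint arm with a two-finger parallel gripper is mounted at the origin on the work surface. World frame = base frame: x ahead of the robot, y to its left, z up, the work surface at z = 0. Lengths are in m, angles in rad, forces in N, time in s.
With the tool pointing down it reaches from about 0.375 to 0.925 m from the base axis. Payload 5.7 kg.
Tool frame: the origin (TCP) lies midway between the tips of the shut fingers; the grasp point (between the pads) lies 19 mm behind it; z points along the fingers, y is the direction in which the jaws open and shut (so a half turn about z gives the same grasp; the last joint's range is limited). The gripper opens to 88 mm and grips with 3 to 60 N. Pads are 20 mm wide; open, the fingers measure 115 mm over their backs; the gripper's body (75 mm by 178 mm) begins 61 mm behind the grasp point.
Start: joints at [-0.115, 0.359, 1.51, -0, 1.272, -0.115], TCP at [0.6, -0, 0.223] pointing down, gripper open.
Joint ranges: [-2.97, 2.97], [-1.01, 2.36], [0.21, 2.38], [-0.96, 4.11], [0.2, 2.71], [-2.98, 2.98]. Speed limits (rad/s): [2.39, 2.39, 3.14, 3.14, 3.14, 3.14].

## Interface

Orientations are given as a unit quaternion [w, x, y, z].
In Python, from bench import status, imaging, ctrl gives the robot as it stands.
- The arm moves only by the tool carry_out, never from a script. Its argument "targets" is a list of rows, each a list of 3 entries, a list of its own where there are three numbers: the opening, from 0 (shut) to 1 (fully open), then the shift along the tool's x, y, z in cm, then the turn, a rotation vector about the tool's x, y, z in degrees. A call has exactly 5 rows; each row shifts and turns the commanded pose from where the row before left it, along the tool's axes as they then stand; what a row does not reach is not made up. A row lasts 1/12 s, in which the tool goes at most 41.7 mm and 7.16 degrees, less where a joint would pass 70% of its speed; a pose out of reach is approached as far as the arm can. A call with a gripper value outside its range is refused whole. The fingers move at their own pace and stop on an object; the grip force is fixed at half the most. Time passes only in rows, so rows that do not move let the fingers close, or fill a call up. It gives the time, the measured TCP pose, the force and the opening at its end, in the units of the state.
- status.get_obs(): the state, without advancing time (a new reading comes with each control period).
- imaging.capture(name): name is "scene" or "side" or "wrist"; returns (picture, depth): 480x640x3 uint8, red, green, blue; 480x640 float32, m along the optical axis (not along the pixel's ray), 0 where there is no reading.
- imaging.camera_params(name): a dict with "camera_matrix" (3x3 intrinsics, pixels), "world_to_cam" (4x4, takes a point from world to camera coordinates). Camera axes: x right, y down, z forward; pixel columns grow to the right and rows downward; lengths in m; the calibration is good to about 2 mm. A picture is of the moment at which its call begins: read the wrist's pose just before it. camera_params takes no time and is no camera call; for the wrist camera it gives the pose at the moment of the call.
- ctrl.hand_in(): hands the job in, once; it reports no verdict.
The state is a dict: "time_s": time; "joints": joint angles; "joint_vel": joint speeds; "effort": joint torques, N m; "tcp_pos": TCP position; "ee_rot": TCP orientation; "ft_force": force on the tool from outside, world axes, zero at the start; "moment": the same for the moment, N m; "width": finger opening in m.
Only numpy, scipy, OpenCV 4.12 (cv2) and the standard library are available. Lean on these libraries where they do the work, as an engineer would, in place of code of your own. Each camera call takes 0.05 s, during which the arm holds its last target.

## Working session

There is one attempt and no reset: what is moved stays moved. The work goes in short steps, Python scripts to look and compute and a tool call to move; the robot and the scene stay as the last step left them, time stands still between calls to the robot, and variables do not carry over. Pictures are saved under pics/ and viewed, and the job is handed in when it is done.

Besides the shell and the picture viewer there is one more tool, called by a JSON object that holds its "method" and its "body", one argument or row to a line. carry_out: Moves the arm, as the interface text tells. Its arguments: {"type":"object","properties":{"targets":{"type":"array"}},"required":["targets"]}

```bash
ls; mkdir -p pics
python3 - <<'E'
from bench import status, imaging, ctrl
import cv2, numpy as np
print(status.get_obs())
for n in ["scene","side","wrist"]:
    p=imaging.camera_params(n); im,d=imaging.capture(n)
    np.savez(f"pics/{n}0.npz",im=im,d=d,K=p["camera_matrix"],T=p["world_to_cam"])
    cv2.imwrite(f"pics/{n}0.png",im[:,:,::-1]); print(n,np.round(p["camera_matrix"],1).tolist(),np.round(p["world_to_cam"],3).tolist())
E
```

```text
pics
{'time_s': 0.0, 'joints': array([-1.15098527e-01,  3.59476481e-01,  1.51144599e+00,  2.10297099e-05,
        1.27243915e+00, -1.15124188e-01]), 'joint_vel': array([-1.55781289e-03, -1.42453380e-03, -5.86102777e-05, -1.65608388e-03,
        4.85429727e-04,  7.22053145e-04]), 'effort': array([-2.01257943e-03, -5.15376234e+01, -2.70722097e+01,  6.73234044e-02,
        3.48843460e-02, -1.61260368e-04]), 'tcp_pos': array([5.99322138e-01, 7.93005822e-05, 2.21821382e-01]), 'ee_rot': array([-6.99363200e-04,  7.07099624e-01,  7.07113385e-01, -5.41578351e-04]), 'ft_force': array([-0.31722321,  0.59663433, -0.29954963]), 'moment': array([ 0.00307028, -0.00596666,  0.0567699 ]), 'width': 0.08761169221541179}
scene [[625.1, 0.0, 314.2], [0.0, 625.1, 240.2], [0.0, 0.0, 1.0]] [[0.831, 0.556, 0.009, -0.546], [0.341, -0.497, -0.798, -0.12], [-0.439, 0.667, -0.602, 1.494], [0.0, 0.0, 0.0, 1.0]]
side [[498.8, 0.0, 315.8], [0.0, 498.8, 247.1], [0.0, 0.0, 1.0]] [[-0.937, -0.348, -0.018, 0.605], [-0.212, 0.609, -0.764, 0.155], [0.277, -0.713, -0.645, 1.115], [0.0, 0.0, 0.0, 1.0]]
wrist [[361.9, 0.0, 317.8], [0.0, 361.9, 237.2], [0.0, 0.0, 1.0]] [[1.0, 0.0, -0.002, -0.599], [0.001, -0.966, 0.257, -0.031], [-0.001, -0.257, -0.966, 0.391], [0.0, 0.0, 0.0, 1.0]]
```

View pics/scene0.png

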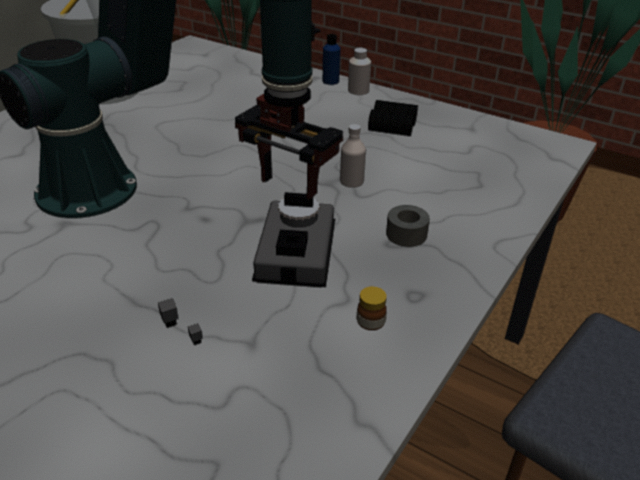

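View pics/side0.png

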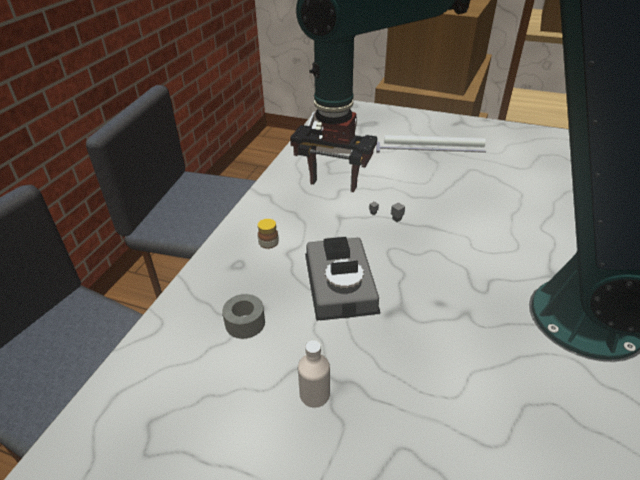

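View pics/wrist0.png

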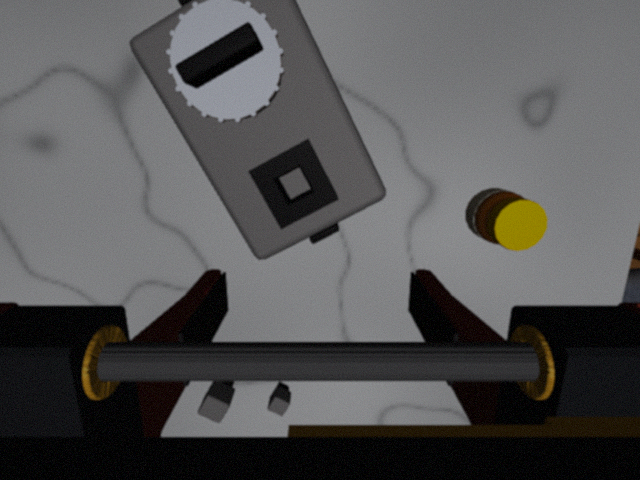

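The scene picture shows two plug look-alikes: at (168,312), larger, and at (195,333), smaller. In the wrist picture they are at (215,400) and (280,400). There are also two black blocks at (395,117) in scene that aren't plugs. The filter is at (297,243), with the cap at (299,207) and the port at (291,242). Next I'll measure these from depth.

```bash
cat > h.py <<'E'
import numpy as np, cv2
def load(f):
    z=np.load(f); return z["im"],z["d"],z["K"],z["T"]
def world(d,K,T):
    v,u=np.mgrid[0:d.shape[0],0:d.shape[1]]
    p=np.stack([(u-K[0,2])/K[0,0]*d,(v-K[1,2])/K[1,1]*d,d],-1)
    R=T[:3,:3];w=(p-T[:3,3])@R
    w[d<=0]=np.nan
    return w
def proj(P,K,T):
    c=np.atleast_2d(P)@T[:3,:3].T+T[:3,3]; q=c@K.T; return q[:,:2]/q[:,2:]
def cap(n,tag):
    from bench import imaging
    p=imaging.camera_params(n); im,d=imaging.capture(n)
    np.savez(f"pics/{n}{tag}.npz",im=im,d=d,K=p["camera_matrix"],T=p["world_to_cam"])
    cv2.imwrite(f"pics/{n}{tag}.png",im[:,:,::-1])
    return im,d,p["camera_matrix"],p["world_to_cam"]
E
python3 - <<'E'
from h import *
for n in ["scene","side","wrist"]:
    im,d,K,T=load(f"pics/{n}0.npz"); w=world(d,K,T)
    m=(w[...,2]>0.012)&(w[...,2]<0.2)&(w[...,0]>0.3)&(w[...,0]<0.95)&(abs(w[...,1])<0.5)
    nl,lab,st,ce=cv2.connectedComponentsWithStats(m.astype(np.uint8))
    tz=np.nanmedian(w[...,2][(abs(w[...,2])<0.02)])
    print(n,"table z",tz)
    for i in range(1,nl):
        if st[i,4]<40: continue
        q=w[lab==i]; top=q[q[:,2]>np.percentile(q[:,2],98)-0.004]
        r=cv2.minAreaRect((top[:,:2]*1000).astype(np.float32))
        print(i,st[i,4],np.round(ce[i]),"zmax",np.round(np.percentile(q[:,2],98),4),"topmean",np.round(top.mean(0),4),"rect",np.round(r[0],1),np.round(r[1],1),round(r[2],1))
s=cv2.imread("pics/scene0.png")[290:350,140:220]; a=cv2.resize(s,None,fx=5,fy=5,interpolation=3)
s=cv2.imread("pics/wrist0.png")[360:440,170:330]; b=cv2.resize(s,None,fx=2.5,fy=3.75)
cv2.imwrite("pics/crop0.png",np.hstack([a,b]))
E
```

```text
scene table z -0.0008168434816971023
1 1184 [353. 157.] zmax 0.1497 topmean [0.5051 0.3912 0.149 ] rect [504.4 392. ] [30.2 26.6] 83.2
2 6068 [295. 242.] zmax 0.1081 topmean [0.528  0.1239 0.1103] rect [530.6 125.4] [61.  20.9] 18.4
3 1376 [408. 224.] zmax 0.0522 topmean [0.7169 0.2713 0.0501] rect [715.8 272.7] [87.1 89.3] 20.1
4 1036 [372. 307.] zmax 0.0666 topmean [ 0.7837 -0.004   0.0646] rect [783.2  -3.1] [46.2 47.3] 29.1
5 384 [168. 311.] zmax 0.0495 topmean [ 0.4855 -0.2158  0.0473] rect [ 485.  -215.2] [27.5 29.7] 62.6
6 203 [195. 332.] zmax 0.0361 topmean [ 0.5558 -0.2235  0.0338] rect [ 555.7 -222.9] [20.1 23.3] 61.8
side table z -0.001740276697567541
3 78 [373. 207.] zmax 0.0352 topmean [ 0.5538 -0.2199  0.0331] rect [ 553.3 -218.3] [17.1 22.4] 62.9
4 171 [397. 210.] zmax 0.0481 topmean [ 0.4833 -0.2131  0.0461] rect [ 484.  -211.8] [28.4 29. ] 66.7
5 473 [267. 232.] zmax 0.0651 topmean [ 0.7817 -0.0017  0.063 ] rect [781.   -1.1] [44.  47.7] 24.9
6 4837 [340. 279.] zmax 0.1108 topmean [0.5295 0.1314 0.1112] rect [529.3 130.7] [60.2 16.7] 25.4
7 1358 [243. 315.] zmax 0.0507 topmean [0.7123 0.2755 0.0485] rect [714.4 274.9] [88.3 88.5] 49.4
8 1625 [314. 375.] zmax 0.1494 topmean [0.5028 0.3943 0.1482] rect [502.6 392.9] [28.2 25.9] 82.7
wrist table z 0.001174355826076834
1 39762 [260. 118.] zmax 0.1151 topmean [0.5301 0.128  0.1147] rect [529.2 128.2] [60.  14.7] 27.0
2 3715 [506. 219.] zmax 0.0675 topmean [ 0.7813 -0.003   0.0661] rect [781.7  -3.6] [47.5 47.4] 72.3
3 1018 [216. 401.] zmax 0.0503 topmean [ 0.4839 -0.2139  0.0491] rect [ 483.4 -215.1] [29.2 28. ] 60.4
4 497 [279. 401.] zmax 0.037 topmean [ 0.5536 -0.2214  0.0356] rect [ 553.9 -221.9] [21.6 20.4] 60.5
```

View pics/crop0.png

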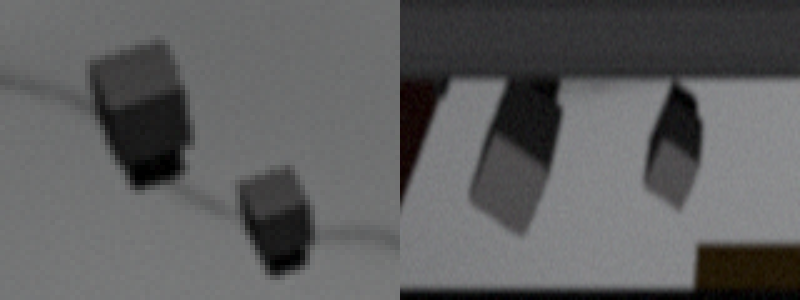

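The crop confirms it: the left one is the larger plug, with a head of about 28 mm and top at z≈0.048. The other has a 20 mm head and is about 35 mm tall, so it is the decoy. The bar measures 60x15 mm at z≈0.114, which matches. I'll hover over the plug and turn the jaws to its sides.

{"method": "carry_out", "body": {
  "targets": [
    [0.6, [-3.6, -1.95, 0], [0, 0, 0]],
    [0.6, [-3.6, -1.95, 0], [0, 0, 0]],
    [0.6, [-3.6, -1.95, 0], [0, 0, 0]],
    [0.6, [-3.6, -1.95, 0], [0, 0, 0]],
    [0.6, [-3.6, -1.95, 0], [0, 0, 0]]
  ]
}}

```text
time_s: 0.57
tcp_pos: [0.5012, -0.1812, 0.2225]
ee_rot: [-0.0, 0.707, 0.707, -0.0]
ft_force: [0.4, -0.5, 0.3]
width: 0.0578
```

{"method": "carry_out", "body": {
  "targets": [
    [0.6, [-3.45, -1.75, 0], [0, 0, 0]],
    [0.6, [0, 0, 0], [0, 0, 7]],
    [0.6, [0, 0, 0], [0, 0, 7]],
    [0.6, [0, 0, 0], [0, 0, 7]],
    [0.6, [0, 0, 0], [0, 0, 7]]
  ]
}}

```text
time_s: 0.98
tcp_pos: [0.4845, -0.2149, 0.2224]
ee_rot: [-0.0, 0.859, 0.512, -0.0]
ft_force: [-0.1, 0.5, -0.9]
width: 0.053
```

```bash
cat >> h.py <<'E'
from scipy.spatial.transform import Rotation as Ro
def st():
    from bench import status
    o=status.get_obs(); q=o["ee_rot"]; R=Ro.from_quat([q[1],q[2],q[3],q[0]]).as_matrix()
    return o,R,np.array(o["tcp_pos"])
def show():
    o,R,p=st()
    print("t",round(o["time_s"],2),"tcp",np.round(p,4),"jaw yaw",round(np.degrees(np.arctan2(R[1,1],R[0,1])),2),"zaxis",np.round(R[:,2],4),"F",np.round(o["ft_force"],1),"M",np.round(o["moment"],2),"w",round(o["width"],4),"j",np.round(o["joints"],2))
E
python3 - <<'E'
from h import *
show()
im,d,K,T=cap("wrist","1"); w=world(d,K,T)
m=(w[...,2]>0.03)&(w[...,2]<0.06)&(np.hypot(w[...,0]-.484,w[...,1]+.214)<.03)
q=w[m]; t=np.median(q[:,2][q[:,2]>.04]); top=q[abs(q[:,2]-t)<.003]
r=cv2.minAreaRect((top[:,:2]*1000).astype(np.float32)); print(m.sum(),t,r, top.mean(0))
E
```

```text
t 0.98 tcp [ 0.4845 -0.2149  0.2224] jaw yaw -28.41 zaxis [-6.e-04  4.e-04 -1.e+00] F [-0.1  0.5 -0.9] M [ 0.08  0.05 -0.09] w 0.053 j [-0.55  0.26  1.66  0.    1.22 -0.05]
918 0.048992630662435296 ((483.5764465332031, -215.31005859375), (27.61695098876953, 27.617555618286133), 61.32415008544922) [ 0.48351354 -0.21478497  0.04900248]
```

View pics/wrist1.png

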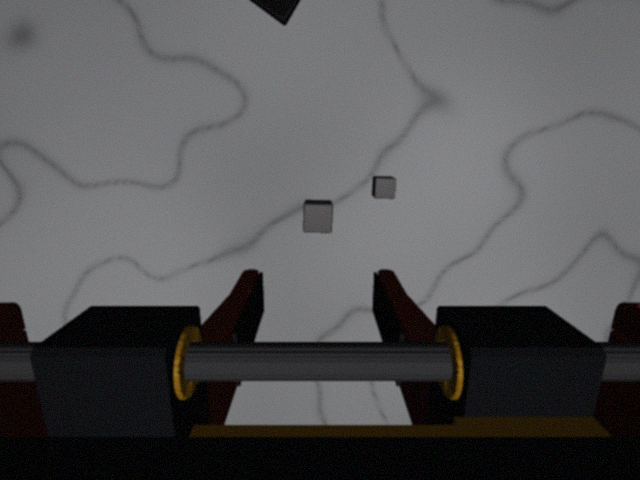

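The plug sits at (318,216) between the jaws with its sides aligned, and the decoy is at (384,187). Descending now.

{"method": "carry_out", "body": {
  "targets": [
    [0.6, [-0.05, -0.1, 3.7], [0, 0, 0]],
    [0.6, [0, 0, 3.7], [0, 0, 0]],
    [0.6, [0, 0, 3.7], [0, 0, 0]],
    [0.6, [0, 0, 3.7], [0, 0, 0]],
    [0.6, [0, 0, 3.2], [0, 0, 0]]
  ]
}}

```text
time_s: 1.45
tcp_pos: [0.4832, -0.214, 0.0406]
ee_rot: [-0.0, 0.856, 0.516, -0.0]
ft_force: [-0.7, -0.4, 0.2]
width: 0.0528
```

{"method": "carry_out", "body": {
  "targets": [
    [0.6, [0, 0, 1.0], [0, 0, 0]],
    [0.6, [0, 0, 0.9], [0, 0, 0]],
    [0.25, [0, 0, 0], [0, 0, 0]],
    [0.1, [0, 0, 0], [0, 0, 0]],
    [0, [0, 0, 0], [0, 0, 0]]
  ]
}}

```text
time_s: 1.87
tcp_pos: [0.4852, -0.2153, 0.0253]
ee_rot: [0.001, 0.857, 0.515, 0.001]
ft_force: [0.7, 0.4, 0.2]
width: 0.0361
```

{"method": "carry_out", "body": {
  "targets": [
    [0, [0, 0, 0], [0, 0, 0]],
    [0, [0, 0, 0], [0, 0, 0]],
    [0, [0, 0, 0], [0, 0, 0]],
    [0, [0, 0, 0], [0, 0, 0]],
    [0, [0, 0, 0], [0, 0, 0]]
  ]
}}

```text
time_s: 2.28
tcp_pos: [0.485, -0.2152, 0.0251]
ee_rot: [0.001, 0.857, 0.515, 0.001]
ft_force: [0.3, 0.3, 6.5]
width: 0.028
```

Run:
```python
from h import *
show()
```

```text
t 2.28 tcp [ 0.485  -0.2152  0.0251] jaw yaw -28.0 zaxis [ 0.0026 -0.0016 -1.    ] F [0.3 0.3 6.5] M [ 0.06  0.05 -0.01] w 0.028 j [-0.55  0.52  1.85  0.    0.76 -0.06]
```

Gripped with the width at 28 mm, matching the head. I'll lift it and work out the filter pose.

{"method": "carry_out", "body": {
  "targets": [
    [0, [0, 0, -2.0], [0, 0, 0]],
    [0, [0, 0, -4], [0, 0, 0]],
    [0, [0, 0, -4], [0, 0, 0]],
    [0, [0, 0, -4], [0, 0, 0]],
    [0, [0, 0, -4], [0, 0, 0]]
  ]
}}

```text
time_s: 2.7
tcp_pos: [0.4833, -0.2141, 0.206]
ee_rot: [0.0, 0.857, 0.515, 0.0]
ft_force: [1.3, -0.4, -1.7]
width: 0.0278
```

```bash
cat > fit.py <<'E'
from h import *
def filt(im,d,K,T,ver=True):
    w=world(d,K,T); Z=w[...,2]; g=im.astype(float).mean(-1)
    near=np.hypot(w[...,0]-.55,w[...,1]-.08)<.2
    out={}
    def rect(m):
        q=(w[m][:,:2]*1000).astype(np.float32); r=cv2.minAreaRect(q); return np.round(r[0],1),np.round(r[1],1),round(r[2],1),len(q)
    o={}
    o['deck']=rect(near&(abs(Z-.058)<.006))
    m=near&(abs(Z-.080)<.006)&(np.hypot(w[...,0]-.576,w[...,1]-.034)<.042)
    o['port']=rect(m)
    # hole floor by depth
    h=(np.hypot(w[...,0]-.576,w[...,1]-.034)<.02)&(Z<.070)
    if h.sum()>10: o['holefloor']=rect(h)+(np.median(Z[h]),)
    m=near&(abs(Z-.090)<.006)&(np.hypot(w[...,0]-.53,w[...,1]-.129)<.05)
    q=(w[m][:,:2]*1000).astype(np.float32); o['flange']=cv2.minEnclosingCircle(q),len(q)
    o['bar']=rect(near&(abs(Z-.115)<.005))
    for k,v in o.items(): print(k,v)
if __name__=="__main__":
    import sys
    for f in sys.argv[1:]: print(f); filt(*load(f))
E
python3 fit.py pics/wrist0.npz pics/scene0.npz
python3 - <<'E'
from h import *
show()
im=cv2.imread("pics/wrist0.png")[130:240,230:360]; cv2.imwrite("pics/port0.png",cv2.resize(im,None,fx=5,fy=5,interpolation=2))
E
```

```text
pics/wrist0.npz
deck (array([552.2,  84.6]), array([139.5, 232.3]), 27.7, 24664)
port (array([578.3,  34.4]), array([56.4, 56. ]), 27.7, 3846)
holefloor (array([577.9,  33.8]), array([21. , 21.6]), 27.8, 616, np.float64(0.059278179122984664))
flange (((529.0513916015625, 128.32041931152344), 44.142581939697266), 8346)
bar (array([529.2, 128.2]), array([60. , 14.7]), 27.0, 2069)
pics/scene0.npz
deck (array([556.6,  80.3]), array([138.4, 231.8]), 28.0, 2797)
port (array([579.6,  35. ]), array([56.3, 63.8]), 27.6, 510)
holefloor (array([571.9,  46.1]), array([19.8,  7.6]), 37.4, 38, np.float64(0.06533953112361979))
flange (((530.8265380859375, 126.76388549804688), 44.93355941772461), 537)
bar (array([531.2, 126.8]), array([57.8, 18.6]), 19.5, 101)
t 2.7 tcp [ 0.4833 -0.2141  0.206 ] jaw yaw -27.99 zaxis [ 2.e-04 -2.e-04 -1.e+00] F [ 1.3 -0.4 -1.7] M [ 0.05 -0.06  0.01] w 0.0278 j [-0.55  0.27  1.68 -0.    1.18 -0.06]
```

View pics/port0.png

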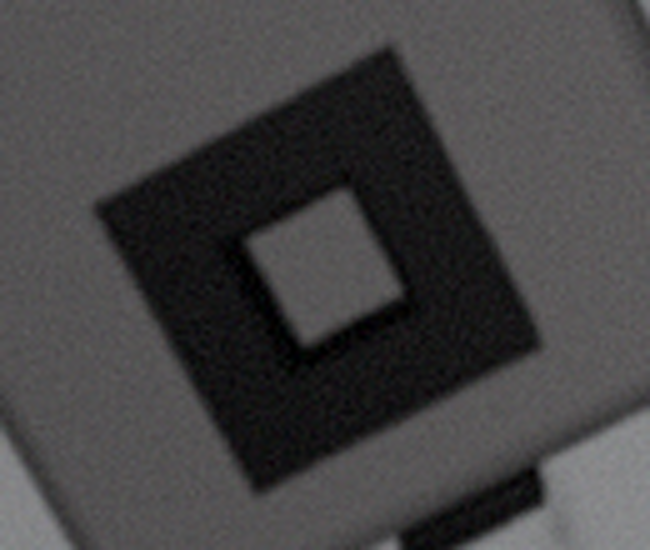

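The port is at about (0.578, 0.0345), with yaw 27.7°. Block and hole sizes match what was given. Carrying the plug over it and turning.

{"method": "carry_out", "body": {
  "targets": [
    [0, [3.77, -0.47, 0], [0, 0, 0]],
    [0, [3.77, -0.47, 0], [0, 0, 0]],
    [0, [3.77, -0.47, 0], [0, 0, 0]],
    [0, [3.77, -0.47, 0], [0, 0, 0]],
    [0, [3.77, -0.47, 0], [0, 0, 0]]
  ]
}}

```text
time_s: 3.12
tcp_pos: [0.5519, -0.0354, 0.2045]
ee_rot: [0.0, 0.857, 0.515, 0.0]
ft_force: [0.3, -0.6, -0.3]
width: 0.0278
```

{"method": "carry_out", "body": {
  "targets": [
    [0, [3.77, -0.47, 0], [0, 0, 0]],
    [0, [3.77, -0.47, 0], [0, 0, 0]],
    [0, [0, 0, 0], [0, 0, 7]],
    [0, [0, 0, 0], [0, 0, 7]],
    [0, [0, 0, 0], [0, 0, 7]]
  ]
}}

```text
time_s: 3.53
tcp_pos: [0.5787, 0.0352, 0.204]
ee_rot: [0.0, 0.937, 0.348, 0.0]
ft_force: [-0.1, -0.3, -0.9]
width: 0.0282
```

{"method": "carry_out", "body": {
  "targets": [
    [0, [0, 0, 0], [0, 0, 7]],
    [0, [0, 0, 0], [0, 0, 6.3]],
    [0, [0, 0, 0], [0, 0, 0]],
    [0, [0, 0, 0], [0, 0, 0]],
    [0, [0, 0, 0], [0, 0, 0]]
  ]
}}

```text
time_s: 3.95
tcp_pos: [0.5786, 0.0339, 0.2039]
ee_rot: [0.0, 0.971, 0.241, 0.0]
ft_force: [-0.1, -0.4, -0.4]
width: 0.0284
```

Run:
```python
from h import *
from fit import filt
show()
a=cap("wrist","2"); filt(*a)
cap("side","2"); cap("scene","2")
show()
```

```text
t 3.95 tcp [0.5786 0.0339 0.2039] jaw yaw -62.12 zaxis [ 2.e-04  0.e+00 -1.e+00] F [-0.1 -0.4 -0.4] M [0.03 0.06 0.03] w 0.0284 j [-0.06  0.35  1.58  0.    1.22  1.02]
deck (array([552.4,  86.6]), array([137.3, 235.2]), 27.9, 21824)
port (array([578.5,  34.9]), array([56.2, 56.1]), 27.8, 3907)
holefloor (array([576.9,  34. ]), array([19.4, 22.1]), 27.5, 605, np.float64(0.05927056393361958))
flange (((529.2304077148438, 128.86524963378906), 44.221702575683594), 6617)
bar (array([529.7, 128.4]), array([59.6, 14.3]), 27.5, 1662)
t 4.1 tcp [0.5787 0.0339 0.2037] jaw yaw -62.21 zaxis [-0.  0. -1.] F [ 0.1 -0.4  0.7] M [-0.02  0.08  0.01] w 0.0277 j [-0.06  0.35  1.58  0.    1.22  1.03]
```

View pics/wrist2.png

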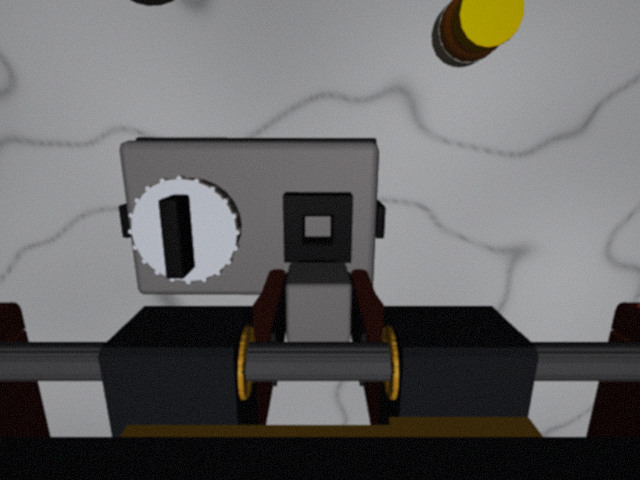

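View pics/side2.png

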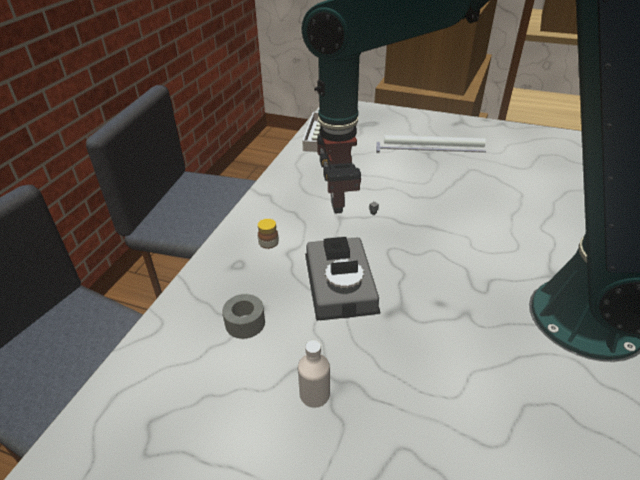

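In the wrist view the head is held upright between the fingers at about (319,300). The port hole is just ahead of it at (318,228), with no rotation visible between them. Now to measure the plug in the tool frame with the same camera.

Run:
```python
from h import *
im,d,K,T=load("pics/wrist2.npz"); w=world(d,K,T); o,R,p=st()
t=(w-p)@R  # tool coords
m=(abs(t[...,1])<.03)&(t[...,0]>-.03)&(t[...,0]<.04)&(t[...,2]>-.03)&(t[...,2]<.035)
vv,uu=np.where(m); print(m.sum(),uu.min(),uu.max(),vv.min(),vv.max())
for r in range(255,345,6):
    k=m[r]; 
    if k.sum(): print(r,k.sum(),"u",np.where(k)[0][[0,-1]],"y",np.round(np.nanpercentile(t[r][k][:,1],[2,98])*1000,1),"x",np.round(np.nanmedian(t[r][k][:,0])*1000,1),"z",np.round(np.nanmedian(t[r][k][:,2])*1000,1))
# port in tool frame
q=np.array([.5785,.0349,.08]); print("port tool",np.round((q-p)@R*1000,1))
s=im[180:350,230:410,::-1]; cv2.imwrite("pics/c2.png",cv2.resize(np.clip(s*1.8,0,255).astype(np.uint8),None,fx=3.5,fy=3.5,interpolation=2))
```

```text
6341 261 376 260 341
261 38 u [298 335] y [-10.4   8.3] x 8.9 z 17.9
267 57 u [289 345] y [-13.4  11.9] x 12.9 z -2.7
273 97 u [268 367] y [-22.3  21.4] x 12.6 z -10.1
279 104 u [266 369] y [-22.3  21.2] x 12.7 z -17.5
285 108 u [264 371] y [-22.1  21.2] x 12.1 z -22.8
291 112 u [262 373] y [-22.   21.1] x 10.1 z -24.4
297 77 u [279 356] y [-15.3  13.9] x 7.2 z -23.9
303 70 u [283 352] y [-14.4  13.3] x 4.6 z -24.1
309 70 u [283 352] y [-14.4  13.4] x 1.8 z -24.1
315 70 u [283 352] y [-14.5  13.4] x -1.0 z -24.0
321 68 u [284 351] y [-14.2  13.3] x -3.6 z -24.2
327 68 u [284 351] y [-14.2  13.4] x -6.5 z -24.1
333 66 u [284 351] y [-14.3  13.4] x -9.4 z -24.1
339 66 u [284 351] y [-14.  13.] x -12.3 z -24.1
port tool [  0.3  -0.9 123.7]
```

View pics/c2.png

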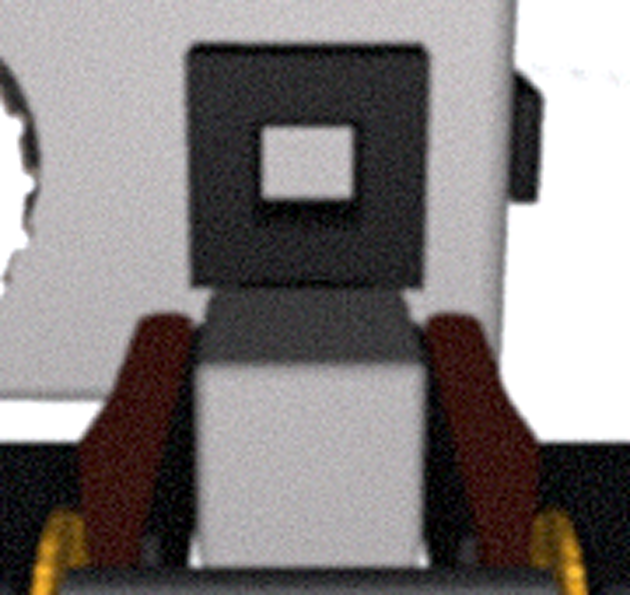

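Plug in tool frame: about (-1.1, -0.45) mm. Port: (+0.3, -0.9) mm. So I'll shift by about +0.14 cm in x and -0.04 cm in y, then descend to just above the mouth.

{"method": "carry_out", "body": {
  "targets": [
    [0, [0.14, -0.04, 1.5], [0, 0, 0]],
    [0, [0, 0, 2.0], [0, 0, 0]],
    [0, [0, 0, 2.0], [0, 0, 0]],
    [0, [0, 0, 2.0], [0, 0, 0]],
    [0, [0, 0, 1.0], [0, 0, 0]]
  ]
}}

```text
time_s: 4.52
tcp_pos: [0.5784, 0.035, 0.1165]
ee_rot: [-0.0, 0.971, 0.24, -0.001]
ft_force: [-0.4, -0.8, -1.0]
width: 0.0279
```

{"method": "carry_out", "body": {
  "targets": [
    [0, [0, 0, 0.4], [0, 0, 0]],
    [0, [0, 0, 0.4], [0, 0, 0]],
    [0, [0, 0, 0.3], [0, 0, 0]],
    [0, [0, 0, 0.2], [0, 0, 0]],
    [0, [0, 0, 0], [0, 0, 0]]
  ]
}}

```text
time_s: 4.93
tcp_pos: [0.5801, 0.035, 0.106]
ee_rot: [0.0, 0.971, 0.239, 0.0]
ft_force: [0.9, -0.1, 0.6]
width: 0.0279
```

Run:
```python
from h import *
show()
```

```text
t 4.93 tcp [0.5801 0.035  0.106 ] jaw yaw -62.29 zaxis [ 8.e-04 -0.e+00 -1.e+00] F [ 0.9 -0.1  0.6] M [ 0.05  0.08 -0.01] w 0.0279 j [-0.06  0.46  1.68  0.    1.    1.03]
```

{"method": "carry_out", "body": {
  "targets": [
    [0, [0, 0, 0.1], [0, 0, 0]],
    [0, [0, 0, 0.1], [0, 0, 0]],
    [0, [0, 0, 0.1], [0, 0, 0]],
    [0, [0, 0, 0.1], [0, 0, 0]],
    [0, [0, 0, 0.1], [0, 0, 0]]
  ]
}}

```text
time_s: 5.35
tcp_pos: [0.5798, 0.035, 0.1006]
ee_rot: [-0.0, 0.971, 0.239, 0.0]
ft_force: [0.7, -0.1, -0.3]
width: 0.0281
```

Run:
```python
from h import *
show()
```

```text
t 5.35 tcp [0.5798 0.035  0.1006] jaw yaw -62.3 zaxis [ 1.e-04  0.e+00 -1.e+00] F [ 0.7 -0.1 -0.3] M [ 0.02  0.   -0.01] w 0.0281 j [-0.06  0.47  1.68  0.    0.99  1.03]
```

Inside the mouth (the foot should be near z=0.076) with no force. Continuing.

{"method": "carry_out", "body": {
  "targets": [
    [0, [0, 0, 0.1], [0, 0, 0]],
    [0, [0, 0, 0.1], [0, 0, 0]],
    [0, [0, 0, 0.1], [0, 0, 0]],
    [0, [0, 0, 0.1], [0, 0, 0]],
    [0, [0, 0, 0], [0, 0, 0]]
  ]
}}

```text
time_s: 5.77
tcp_pos: [0.5796, 0.035, 0.0964]
ee_rot: [-0.0, 0.971, 0.239, -0.0]
ft_force: [0.1, 0.5, -0.5]
width: 0.0276
```

Run:
```python
from h import *
show()
```

```text
t 5.77 tcp [0.5796 0.035  0.0964] jaw yaw -62.3 zaxis [-5.e-04  0.e+00 -1.e+00] F [ 0.1  0.5 -0.5] M [-0.02  0.03 -0.01] w 0.0276 j [-0.06  0.47  1.69  0.    0.99  1.03]
```

{"method": "carry_out", "body": {
  "targets": [
    [0, [0, 0, 0.15], [0, 0, 0]],
    [0, [0, 0, 0.15], [0, 0, 0]],
    [0, [0, 0, 0.15], [0, 0, 0]],
    [0, [0, 0, 0.15], [0, 0, 0]],
    [0, [0, 0, 0.1], [0, 0, 0]]
  ]
}}

```text
time_s: 6.18
tcp_pos: [0.5796, 0.035, 0.0894]
ee_rot: [-0.0, 0.971, 0.239, -0.0]
ft_force: [-0.3, 0.1, -0.3]
width: 0.0275
```

{"method": "carry_out", "body": {
  "targets": [
    [0, [0, 0, 0.1], [0, 0, 0]],
    [0, [0, 0, 0.1], [0, 0, 0]],
    [0, [0, 0, 0.1], [0, 0, 0]],
    [0, [0, 0, 0.0], [0, 0, 0]],
    [0, [0, 0, 0], [0, 0, 0]]
  ]
}}

```text
time_s: 6.6
tcp_pos: [0.5797, 0.0351, 0.0871]
ee_rot: [-0.0, 0.971, 0.239, 0.0]
ft_force: [-1.9, 1.5, 5.4]
width: 0.0278
```

Run:
```python
from h import *
show()
```

```text
t 6.6 tcp [0.5797 0.0351 0.0871] jaw yaw -62.3 zaxis [ 0.e+00  2.e-04 -1.e+00] F [-1.9  1.5  5.4] M [ 0.13  0.38 -0.03] w 0.0278 j [-0.06  0.48  1.69  0.    0.96  1.03]
```

{"method": "carry_out", "body": {
  "targets": [
    [0, [0, 0, 0.05], [0, 0, 0]],
    [0, [0, 0, 0.05], [0, 0, 0]],
    [0, [0, 0, 0.05], [0, 0, 0]],
    [0, [0, 0, 0.0], [0, 0, 0]],
    [0, [0, 0, 0], [0, 0, 0]]
  ]
}}

```text
time_s: 7.02
tcp_pos: [0.5797, 0.0352, 0.0868]
ee_rot: [-0.0, 0.971, 0.239, 0.0]
ft_force: [-5.1, 0.4, 16.4]
width: 0.0281
```

Run:
```python
from h import *
show()
```

```text
t 7.02 tcp [0.5797 0.0352 0.0868] jaw yaw -62.3 zaxis [ 4.e-04  2.e-04 -1.e+00] F [-5.1  0.4 16.4] M [ 0.16  1.02 -0.06] w 0.0281 j [-0.06  0.48  1.69  0.    0.96  1.03]
```

It meets a firm stop at 0.0868, the home height expected from the grasp. I'll relax the push, open and back straight up to look.

{"method": "carry_out", "body": {
  "targets": [
    [0, [0, 0, -0.15], [0, 0, 0]],
    [0.3, [0, 0, 0], [0, 0, 0]],
    [0.6, [0, 0, 0], [0, 0, 0]],
    [0.6, [0, 0, 0], [0, 0, 0]],
    [0.6, [0, 0, 0], [0, 0, 0]]
  ]
}}

```text
time_s: 7.43
tcp_pos: [0.5796, 0.0349, 0.0863]
ee_rot: [-0.0, 0.971, 0.239, -0.0]
ft_force: [-0.1, 1.5, 0.5]
width: 0.0441
```

{"method": "carry_out", "body": {
  "targets": [
    [0.6, [0, 0, -1], [0, 0, 0]],
    [0.6, [0, 0, -2.5], [0, 0, 0]],
    [0.6, [0, 0, -3.5], [0, 0, 0]],
    [0.6, [0, 0, -3], [0, 0, 0]],
    [0.6, [0, 0, 0], [0, 0, 0]]
  ]
}}

```text
time_s: 7.85
tcp_pos: [0.584, 0.0348, 0.1934]
ee_rot: [0.002, 0.971, 0.239, 0.005]
ft_force: [1.1, -0.0, -0.5]
width: 0.0526
```

```bash
cat > plugchk.py <<'E'
from h import *
def plugchk(a,c=(.5795,.0352)):
    im,d,K,T=a; w=world(d,K,T); Z=w[...,2]; r=np.hypot(w[...,0]-c[0],w[...,1]-c[1])
    m=(r<.022)&(Z>.095)&(Z<.14); q=w[m]; t=np.median(q[:,2][q[:,2]>np.percentile(q[:,2],50)]); top=q[abs(q[:,2]-t)<.003]
    print("plug top z",round(t,4),cv2.minAreaRect((top[:,:2]*1000).astype(np.float32)))
    b=(r>.024)&(r<.027)&(abs(Z-.08)<.008); print("block top z",np.round(np.nanmedian(Z[b]),4))
    return a
E
python3 - <<'E'
from h import *
from plugchk import *
from fit import filt
show(); a=cap("wrist","3"); plugchk(a); filt(*a)
b=cap("scene","3"); plugchk(b)
E
```

```text
t 7.85 tcp [0.584  0.0348 0.1934] jaw yaw -62.3 zaxis [ 1.070e-02 -6.000e-04 -9.999e-01] F [ 1.1 -0.  -0.5] M [0.05 0.02 0.02] w 0.0526 j [-0.06  0.36  1.59  0.    1.18  1.03]
plug top z 0.1115 ((579.210205078125, 35.19762420654297), (27.540302276611328, 27.423931121826172), 27.70482635498047)
block top z 0.0811
deck (array([552.1,  86.4]), array([137.3, 235.3]), 27.6, 24237)
port (array([578.4,  34.8]), array([56.6, 56. ]), 27.7, 3277)
flange (((528.8417358398438, 128.67652893066406), 44.39389419555664), 6985)
bar (array([555.1,  78.4]), array([ 59.7, 126.6]), 27.0, 3113)
plug top z 0.1092 ((580.2705078125, 34.58966827392578), (27.54545783996582, 32.326324462890625), 26.607046127319336)
block top z 0.0793
```

View pics/wrist3.png

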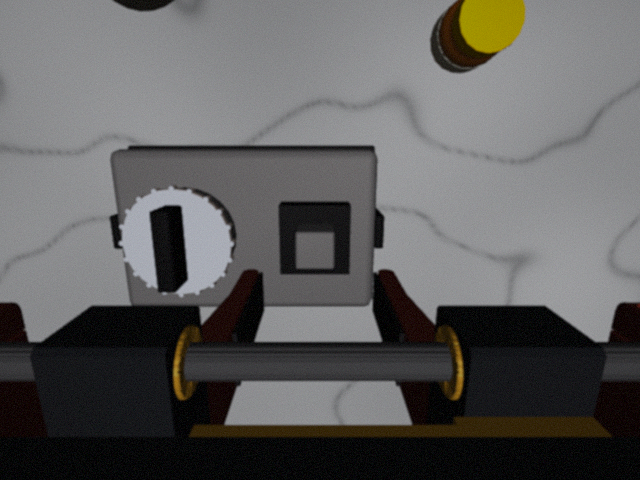

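The plug top is 30 mm above the block in both cameras, so the head is seated. The port is home and the plug is free at (315,250). Next: the cap at (176,240), centre ≈ (0.529, 0.128), with the bar at 27.3°. The jaws are already aligned.

{"method": "carry_out", "body": {
  "targets": [
    [0.6, [0, 0, 0], [0, 0, 0]],
    [0.6, [-0.05, -3.5, 0], [0, 0, 0]],
    [0.6, [-0.05, -3.5, 0], [0, 0, 0.3]],
    [0.6, [-0.03, -3.6, 0], [0, 0, 0]],
    [0.6, [0, 0, 0], [0, 0, 0]]
  ]
}}

```text
time_s: 8.37
tcp_pos: [0.5243, 0.1324, 0.1845]
ee_rot: [-0.002, 0.971, 0.238, -0.003]
ft_force: [-1.0, 0.1, -0.2]
width: 0.0528
```

{"method": "carry_out", "body": {
  "targets": [
    [0.6, [0, 0, 2], [0, 0, 0]],
    [0.6, [0, 0, 2], [0, 0, 0]],
    [0.6, [0, 0, 1.5], [0, 0, 0]],
    [0.6, [0, 0, 1.0], [0, 0, 0]],
    [0.6, [0, 0, 0], [0, 0, 0]]
  ]
}}

```text
time_s: 8.78
tcp_pos: [0.5271, 0.1277, 0.1185]
ee_rot: [-0.0, 0.972, 0.237, -0.003]
ft_force: [-0.0, -0.1, 0.8]
width: 0.0527
```

Run:
```python
from h import *
show(); a=cap("wrist","4")
im,d,K,T=a; w=world(d,K,T); o,R,p=st()
m=(abs(w[...,2]-.115)<.006)&(np.hypot(w[...,0]-.529,w[...,1]-.1282)<.04)
r=cv2.minAreaRect((w[m][:,:2]*1000).astype(np.float32)); print(r)
t=(w[m]-p)@R; print("bar y range tool",np.percentile(t[:,1],[1,99])*1000)
```

```text
t 8.78 tcp [0.5271 0.1277 0.1185] jaw yaw -62.61 zaxis [-6.3e-03 -8.0e-04 -1.0e+00] F [-0.  -0.1  0.8] M [ 0.01  0.07 -0.06] w 0.0527 j [ 0.11  0.4   1.75 -0.    1.    1.2 ]
((531.102783203125, 130.73782348632812), (59.02655029296875, 53.94874954223633), 75.95289611816406)
bar y range tool [-27.11913732  25.50883269]
```

View pics/wrist4.png

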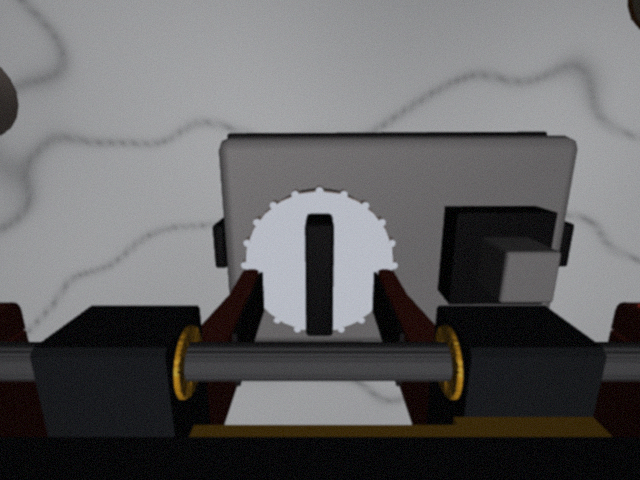

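The bar at (319,275) is centred between the fingers and parallel to them. Descending and closing.

{"method": "carry_out", "body": {
  "targets": [
    [0.6, [0, 0, 1.0], [0, 0, 0]],
    [0.6, [0, 0, 1.0], [0, 0, 0]],
    [0.6, [0, 0, 0.5], [0, 0, 0]],
    [0.6, [0, 0, 0], [0, 0, 0]],
    [0.6, [0, 0, 0], [0, 0, 0]]
  ]
}}

```text
time_s: 9.25
tcp_pos: [0.5292, 0.1283, 0.0964]
ee_rot: [-0.0, 0.972, 0.237, -0.0]
ft_force: [-0.3, -0.3, 0.2]
width: 0.0529
```

Run:
```python
from h import *
show()
```

```text
t 9.25 tcp [0.5292 0.1283 0.0964] jaw yaw -62.6 zaxis [-8.e-04 -1.e-04 -1.e+00] F [-0.3 -0.3  0.2] M [0.03 0.1  0.01] w 0.0529 j [0.11 0.43 1.77 0.   0.95 1.2 ]
```

{"method": "carry_out", "body": {
  "targets": [
    [0.6, [0, 0, 0.35], [0, 0, 0]],
    [0.4, [0, 0, 0], [0, 0, 0]],
    [0.3, [0, 0, 0], [0, 0, 0]],
    [0.2, [0, 0, 0], [0, 0, 0]],
    [0.1, [0, 0, 0], [0, 0, 0]]
  ]
}}

```text
time_s: 9.67
tcp_pos: [0.5296, 0.1284, 0.0934]
ee_rot: [0.0, 0.972, 0.237, 0.0]
ft_force: [-0.2, -0.3, -0.2]
width: 0.0298
```

{"method": "carry_out", "body": {
  "targets": [
    [0, [0, 0, 0], [0, 0, 0]],
    [0, [0, 0, 0], [0, 0, 0]],
    [0, [0, 0, 0], [0, 0, 0]],
    [0, [0, 0, 0], [0, 0, 0]],
    [0, [0, 0, 0], [0, 0, 0]]
  ]
}}

```text
time_s: 10.08
tcp_pos: [0.5296, 0.1283, 0.0932]
ee_rot: [-0.0, 0.972, 0.237, 0.0]
ft_force: [-0.3, -0.9, 1.0]
width: 0.0138
```

Run:
```python
from h import *
show()
```

```text
t 10.08 tcp [0.5296 0.1283 0.0932] jaw yaw -62.6 zaxis [ 1.e-04  0.e+00 -1.e+00] F [-0.3 -0.9  1. ] M [-0.03  0.13  0.01] w 0.0138 j [0.11 0.43 1.77 0.   0.94 1.2 ]
```

Gripped with the width at 13.8 mm. I'll try counter-clockwise first (tool z negative), in small steps.

{"method": "carry_out", "body": {
  "targets": [
    [0, [0, 0, 0], [0, 0, -1]],
    [0, [0, 0, 0], [0, 0, -1]],
    [0, [0, 0, 0], [0, 0, -1]],
    [0, [0, 0, 0], [0, 0, -1]],
    [0, [0, 0, 0], [0, 0, 0]]
  ]
}}

```text
time_s: 10.5
tcp_pos: [0.5296, 0.1284, 0.0933]
ee_rot: [0.0, 0.962, 0.271, 0.0]
ft_force: [-0.4, -0.0, 2.9]
width: 0.0139
```

Run:
```python
from h import *
show()
```

```text
t 10.5 tcp [0.5296 0.1284 0.0933] jaw yaw -58.51 zaxis [ 2.e-04  1.e-04 -1.e+00] F [-0.4 -0.   2.9] M [-0.    0.09  0.03] w 0.0139 j [0.11 0.43 1.77 0.   0.94 1.13]
```

{"method": "carry_out", "body": {
  "targets": [
    [0, [0, 0, 0], [0, 0, -0.5]],
    [0, [0, 0, 0], [0, 0, -0.5]],
    [0, [0, 0, 0], [0, 0, 0]],
    [0, [0, 0, 0], [0, 0, 0]],
    [0, [0, 0, 0], [0, 0, 0]]
  ]
}}

```text
time_s: 10.92
tcp_pos: [0.5296, 0.1283, 0.0932]
ee_rot: [0.0, 0.96, 0.279, 0.0]
ft_force: [-0.2, -0.0, 3.3]
width: 0.0139
```

Run:
```python
from h import *
show()
```

```text
t 10.92 tcp [0.5296 0.1283 0.0932] jaw yaw -57.6 zaxis [ 2.e-04  0.e+00 -1.e+00] F [-0.2 -0.   3.3] M [-0.01  0.11  0.02] w 0.0139 j [0.11 0.43 1.77 0.   0.94 1.12]
```

Free so far at 5°. Continuing in 1° steps through the stop range.

{"method": "carry_out", "body": {
  "targets": [
    [0, [0, 0, 0], [0, 0, -0.5]],
    [0, [0, 0, 0], [0, 0, -0.5]],
    [0, [0, 0, 0], [0, 0, 0]],
    [0, [0, 0, 0], [0, 0, 0]],
    [0, [0, 0, 0], [0, 0, 0]]
  ]
}}

```text
time_s: 11.33
tcp_pos: [0.5296, 0.1284, 0.0933]
ee_rot: [0.0, 0.958, 0.287, 0.0]
ft_force: [-0.4, 0.5, 3.9]
width: 0.0136
```

Run:
```python
from h import *
show()
```

```text
t 11.33 tcp [0.5296 0.1284 0.0933] jaw yaw -56.6 zaxis [ 2.e-04  0.e+00 -1.e+00] F [-0.4  0.5  3.9] M [ 0.02  0.05 -0.02] w 0.0136 j [0.11 0.43 1.77 0.   0.94 1.1 ]
```

{"method": "carry_out", "body": {
  "targets": [
    [0, [0, 0, 0], [0, 0, -0.5]],
    [0, [0, 0, 0], [0, 0, -0.5]],
    [0, [0, 0, 0], [0, 0, 0]],
    [0, [0, 0, 0], [0, 0, 0]],
    [0, [0, 0, 0], [0, 0, 0]]
  ]
}}

```text
time_s: 11.75
tcp_pos: [0.5296, 0.1283, 0.0933]
ee_rot: [0.0, 0.955, 0.296, 0.0]
ft_force: [0.8, -0.1, 5.8]
width: 0.0139
```

Run:
```python
from h import *
show()
```

```text
t 11.75 tcp [0.5296 0.1283 0.0933] jaw yaw -55.6 zaxis [ 2.e-04  0.e+00 -1.e+00] F [ 0.8 -0.1  5.8] M [ 0.05  0.04 -0.07] w 0.0139 j [ 0.11  0.43  1.77 -0.    0.94  1.08]
```

{"method": "carry_out", "body": {
  "targets": [
    [0, [0, 0, 0], [0, 0, -0.5]],
    [0, [0, 0, 0], [0, 0, -0.5]],
    [0, [0, 0, 0], [0, 0, 0]],
    [0, [0, 0, 0], [0, 0, 0]],
    [0, [0, 0, 0], [0, 0, 0]]
  ]
}}

```text
time_s: 12.17
tcp_pos: [0.5296, 0.1283, 0.0932]
ee_rot: [0.0, 0.953, 0.304, 0.0]
ft_force: [-0.6, 1.0, 5.0]
width: 0.0138
```

Run:
```python
from h import *
show()
```

```text
t 12.17 tcp [0.5296 0.1283 0.0932] jaw yaw -54.6 zaxis [ 2.e-04  0.e+00 -1.e+00] F [-0.6  1.   5. ] M [ 0.01  0.1  -0.01] w 0.0138 j [0.11 0.43 1.77 0.   0.94 1.06]
```

{"method": "carry_out", "body": {
  "targets": [
    [0, [0, 0, 0], [0, 0, -0.5]],
    [0, [0, 0, 0], [0, 0, -0.5]],
    [0, [0, 0, 0], [0, 0, 0]],
    [0, [0, 0, 0], [0, 0, 0]],
    [0, [0, 0, 0], [0, 0, 0]]
  ]
}}

```text
time_s: 12.58
tcp_pos: [0.5296, 0.1283, 0.0932]
ee_rot: [0.0, 0.95, 0.312, 0.0]
ft_force: [0.3, 0.8, 5.6]
width: 0.014
```

Run:
```python
from h import *
show()
```

```text
t 12.58 tcp [0.5296 0.1283 0.0932] jaw yaw -53.6 zaxis [ 1.e-04  0.e+00 -1.e+00] F [0.3 0.8 5.6] M [ 0.03  0.02 -0.  ] w 0.014 j [0.11 0.43 1.77 0.   0.94 1.05]
```

{"method": "carry_out", "body": {
  "targets": [
    [0, [0, 0, -0.03], [0, 0, -0.5]],
    [0, [0, 0, 0], [0, 0, -0.5]],
    [0, [0, 0, 0], [0, 0, 0]],
    [0, [0, 0, 0], [0, 0, 0]],
    [0, [0, 0, 0], [0, 0, 0]]
  ]
}}

```text
time_s: 13.0
tcp_pos: [0.5293, 0.1283, 0.0932]
ee_rot: [-0.0, 0.947, 0.321, -0.0]
ft_force: [0.8, 0.8, 0.5]
width: 0.0141
```

Run:
```python
from h import *
show()
```

```text
t 13.0 tcp [0.5293 0.1283 0.0932] jaw yaw -52.59 zaxis [-5.e-04 -1.e-04 -1.e+00] F [0.8 0.8 0.5] M [ 0.12 -0.03  0.01] w 0.0141 j [ 0.11  0.43  1.77 -0.    0.94  1.03]
```

{"method": "carry_out", "body": {
  "targets": [
    [0, [0, 0, 0], [0, 0, -0.5]],
    [0, [0, 0, 0], [0, 0, -0.5]],
    [0, [0, 0, 0], [0, 0, 0]],
    [0, [0, 0, 0], [0, 0, 0]],
    [0, [0, 0, 0], [0, 0, 0]]
  ]
}}

```text
time_s: 13.42
tcp_pos: [0.5292, 0.1283, 0.0933]
ee_rot: [-0.0, 0.944, 0.329, -0.0]
ft_force: [0.2, -0.3, 0.3]
width: 0.0139
```

Run:
```python
from h import *
show()
```

```text
t 13.42 tcp [0.5292 0.1283 0.0933] jaw yaw -51.6 zaxis [-6.e-04 -0.e+00 -1.e+00] F [ 0.2 -0.3  0.3] M [ 0.    0.05 -0.02] w 0.0139 j [0.11 0.43 1.77 0.   0.94 1.01]
```

{"method": "carry_out", "body": {
  "targets": [
    [0, [0, 0, 0], [0, 0, -0.5]],
    [0, [0, 0, 0], [0, 0, -0.5]],
    [0, [0, 0, 0], [0, 0, 0]],
    [0, [0, 0, 0], [0, 0, 0]],
    [0, [0, 0, 0], [0, 0, 0]]
  ]
}}

```text
time_s: 13.83
tcp_pos: [0.5293, 0.1283, 0.0933]
ee_rot: [-0.0, 0.941, 0.337, -0.0]
ft_force: [0.2, 0.9, -0.1]
width: 0.0133
```

Run:
```python
from h import *
show(); cap("wrist","5")
```

```text
t 13.83 tcp [0.5293 0.1283 0.0933] jaw yaw -50.6 zaxis [-5.e-04  0.e+00 -1.e+00] F [ 0.2  0.9 -0.1] M [ 0.02  0.05 -0.01] w 0.0133 j [0.11 0.43 1.77 0.   0.94 0.99]
```

View pics/wrist5.png

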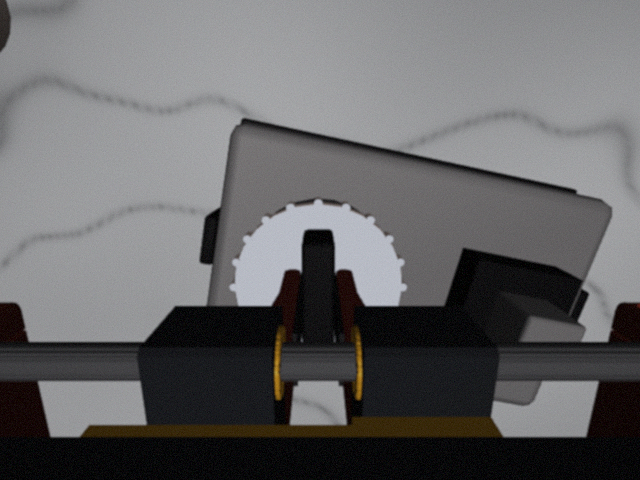

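The bar is still square in the jaws while the filter has turned 12° relative to them: the cap is turning, with no torque, past the largest possible stop. So counter-clockwise is right. Continuing to about 75°.

{"method": "carry_out", "body": {
  "targets": [
    [0, [0, 0, 0], [0, 0, -1]],
    [0, [0, 0, 0], [0, 0, -1]],
    [0, [0, 0, 0], [0, 0, -1]],
    [0, [0, 0, 0], [0, 0, -1]],
    [0, [0, 0, 0], [0, 0, -1]]
  ]
}}

```text
time_s: 14.3
tcp_pos: [0.5295, 0.1283, 0.0934]
ee_rot: [-0.0, 0.926, 0.379, -0.0]
ft_force: [-0.1, -0.0, -1.7]
width: 0.0137
```

Run:
```python
from h import *
show()
```

```text
t 14.3 tcp [0.5295 0.1283 0.0934] jaw yaw -45.5 zaxis [-1.e-04  0.e+00 -1.e+00] F [-0.1 -0.  -1.7] M [0.02 0.06 0.05] w 0.0137 j [0.11 0.43 1.77 0.   0.94 0.9 ]
```

{"method": "carry_out", "body": {
  "targets": [
    [0, [0, 0, 0], [0, 0, -2]],
    [0, [0, 0, 0], [0, 0, -2]],
    [0, [0, 0, 0], [0, 0, -2]],
    [0, [0, 0, 0], [0, 0, -2]],
    [0, [0, 0, 0], [0, 0, -2]]
  ]
}}

```text
time_s: 14.72
tcp_pos: [0.5295, 0.1283, 0.0934]
ee_rot: [-0.0, 0.889, 0.458, -0.0]
ft_force: [-0.3, 0.3, -1.8]
width: 0.0138
```

Run:
```python
from h import *
show()
```

```text
t 14.72 tcp [0.5295 0.1283 0.0934] jaw yaw -35.45 zaxis [-1.e-04 -0.e+00 -1.e+00] F [-0.3  0.3 -1.8] M [ 0.04  0.07 -0.  ] w 0.0138 j [0.11 0.43 1.77 0.   0.94 0.73]
```

{"method": "carry_out", "body": {
  "targets": [
    [0, [0, 0, 0], [0, 0, -3]],
    [0, [0, 0, 0], [0, 0, -3]],
    [0, [0, 0, 0], [0, 0, -3]],
    [0, [0, 0, 0], [0, 0, -3]],
    [0, [0, 0, 0], [0, 0, -3]]
  ]
}}

```text
time_s: 15.13
tcp_pos: [0.5295, 0.1283, 0.0934]
ee_rot: [-0.0, 0.821, 0.571, -0.0]
ft_force: [0.5, 0.4, -1.3]
width: 0.0138
```

Run:
```python
from h import *
show()
```

```text
t 15.13 tcp [0.5295 0.1283 0.0934] jaw yaw -20.4 zaxis [-1.e-04  0.e+00 -1.e+00] F [ 0.5  0.4 -1.3] M [-0.03  0.02 -0.03] w 0.0138 j [0.11 0.43 1.77 0.   0.94 0.47]
```

{"method": "carry_out", "body": {
  "targets": [
    [0, [0, 0, 0], [0, 0, -3.5]],
    [0, [0, 0, 0], [0, 0, -3.5]],
    [0, [0, 0, 0], [0, 0, -3.5]],
    [0, [0, 0, 0], [0, 0, -3.5]],
    [0, [0, 0, 0], [0, 0, -3.5]]
  ]
}}

```text
time_s: 15.55
tcp_pos: [0.5295, 0.1283, 0.0934]
ee_rot: [-0.0, 0.725, 0.689, -0.0]
ft_force: [0.5, 0.3, -1.2]
width: 0.014
```

{"method": "carry_out", "body": {
  "targets": [
    [0, [0, 0, 0], [0, 0, -3.5]],
    [0, [0, 0, 0], [0, 0, -3.5]],
    [0, [0, 0, 0], [0, 0, -3.5]],
    [0, [0, 0, 0], [0, 0, -3.5]],
    [0, [0, 0, 0], [0, 0, -1.5]]
  ]
}}

```text
time_s: 15.97
tcp_pos: [0.5295, 0.1283, 0.0935]
ee_rot: [-0.0, 0.625, 0.781, -0.0]
ft_force: [0.6, -0.4, -1.6]
width: 0.0137
```

Run:
```python
from h import *
show()
```

```text
t 15.97 tcp [0.5295 0.1283 0.0935] jaw yaw 12.64 zaxis [-1.e-04  0.e+00 -1.e+00] F [ 0.6 -0.4 -1.6] M [0.02 0.02 0.04] w 0.0137 j [ 0.11  0.43  1.77  0.    0.94 -0.11]
```

{"method": "carry_out", "body": {
  "targets": [
    [0, [0, 0, -0.1], [0, 0, 0]],
    [0, [0, 0, -0.1], [0, 0, 0]],
    [0, [0, 0, -0.1], [0, 0, 0]],
    [0, [0, 0, -0.1], [0, 0, 0]],
    [0, [0, 0, 0], [0, 0, 0]]
  ]
}}

```text
time_s: 16.38
tcp_pos: [0.5297, 0.1284, 0.0977]
ee_rot: [0.0, 0.627, 0.779, 0.0]
ft_force: [0.6, 0.2, -1.3]
width: 0.014
```

Run:
```python
from h import *
show()
```

```text
t 16.38 tcp [0.5297 0.1284 0.0977] jaw yaw 12.39 zaxis [ 4.e-04  0.e+00 -1.e+00] F [ 0.6  0.2 -1.3] M [ 0.01 -0.    0.06] w 0.014 j [ 0.11  0.43  1.76  0.    0.95 -0.11]
```

It lifted 4 mm carrying only the cap's weight, so it is free. Lifting to about 11 cm.

{"method": "carry_out", "body": {
  "targets": [
    [0, [0, 0, -0.7], [0, 0, 0]],
    [0, [0, 0, -0.7], [0, 0, 0]],
    [0, [0, 0, -0.7], [0, 0, 0]],
    [0, [0, 0, -0.7], [0, 0, 0]],
    [0, [0, 0, -0.7], [0, 0, 0]]
  ]
}}

```text
time_s: 16.8
tcp_pos: [0.5298, 0.1283, 0.1335]
ee_rot: [0.0, 0.627, 0.779, 0.0]
ft_force: [-1.4, 0.3, -1.2]
width: 0.0137
```

{"method": "carry_out", "body": {
  "targets": [
    [0, [0, 0, -1.5], [0, 0, 0]],
    [0, [0, 0, -1.5], [0, 0, 0]],
    [0, [0, 0, -1.5], [0, 0, 0]],
    [0, [0, 0, -1.5], [0, 0, 0]],
    [0, [0, 0, -1], [0, 0, 0]]
  ]
}}

```text
time_s: 17.22
tcp_pos: [0.5301, 0.1284, 0.2045]
ee_rot: [0.001, 0.627, 0.779, 0.001]
ft_force: [0.8, -1.1, -0.8]
width: 0.0141
```

{"method": "carry_out", "body": {
  "targets": [
    [0, [0, 0, -0.5], [0, 0, 0]],
    [0, [0, 0, 0], [0, 0, 0]],
    [0, [0, 0, 0], [0, 0, 0]],
    [0, [0, 0, 0], [0, 0, 0]],
    [0, [0, 0, 0], [0, 0, 0]]
  ]
}}

```text
time_s: 17.63
tcp_pos: [0.5288, 0.1282, 0.2065]
ee_rot: [-0.001, 0.627, 0.779, -0.001]
ft_force: [0.5, 0.2, -0.6]
width: 0.0137
```

```bash
python3 - <<'E'
from h import *
from plugchk import *
show(); a=cap("scene","6"); plugchk(a); b=cap("side","6"); plugchk(b); cap("wrist","6"); show()
for n,(im,d,K,T) in (("scene",a),("side",b)):
    w=world(d,K,T); 
    for nm,c,h in (("bottle",(.504,.392),.15),("jar",(.782,-.003),.065),("ring",(.715,.274),.05),("decoy",(.554,-.222),.035)):
        m=(np.hypot(w[...,0]-c[0],w[...,1]-c[1])<.06)&(w[...,2]>h-.008)&(w[...,2]<h+.01)
        print(n,nm,m.sum(),np.round(cv2.minAreaRect((w[m][:,:2]*1000).astype(np.float32))[0],1) if m.sum()>5 else "")
    g=(im.min(-1)>110)&(np.hypot(w[...,0]-.5295,w[...,1]-.128)<.05)&(w[...,2]>.1)
    print(n,"flange z",g.sum(),np.nanpercentile(w[...,2][g],[5,50,95]) if g.sum() else "")
E
python3 -c "
import cv2,numpy as np
a=cv2.imread('pics/scene6.png')[150:330,200:440];b=cv2.imread('pics/side6.png')[130:310,230:470]
cv2.imwrite('pics/f6.png',np.hstack([cv2.resize(a,(400,300)),cv2.resize(b,(400,300))]))"
```

```text
t 17.63 tcp [0.5288 0.1282 0.2065] jaw yaw 12.4 zaxis [-1.9e-03 -2.0e-04 -1.0e+00] F [ 0.5  0.2 -0.6] M [ 0.02 -0.   -0.05] w 0.0137 j [ 0.11  0.3   1.65  0.    1.2  -0.11]
plug top z 0.1093 ((580.6647338867188, 34.44525146484375), (27.725414276123047, 30.045642852783203), 26.354951858520508)
block top z 0.0791Traceback (most recent call last):
  File "<stdin>", line 3, in <module>
  File "plugchk.py", line 4, in plugchk
    m=(r<.022)&(Z>.095)&(Z<.14); q=w[m]; t=np.median(q[:,2][q[:,2]>np.percentile(q[:,2],50)]); top=q[abs(q[:,2]-t)<.003]
                                                                   ~~~~~~~~~~~~~^^^^^^^^^^^
    return _quantile_unchecked(
        a, q, axis, out, overwrite_input, method, keepdims, weights)
    return _ureduce(a,
                    func=_quantile_ureduce_func,
    ...<5 lines>...
                    overwrite_input=overwrite_input,
                    method=method)
    r = func(a, **kwargs)
    result = _quantile(arr,
                       quantiles=q,
    ...<2 lines>...
                       out=out,
                       weights=wgt)
    slices_having_nans = np.isnan(arr[-1, ...])
                                  ~~~^^^^^^^^^
IndexError: index -1 is out of bounds for axis 0 with size 0
```

View pics/f6.png

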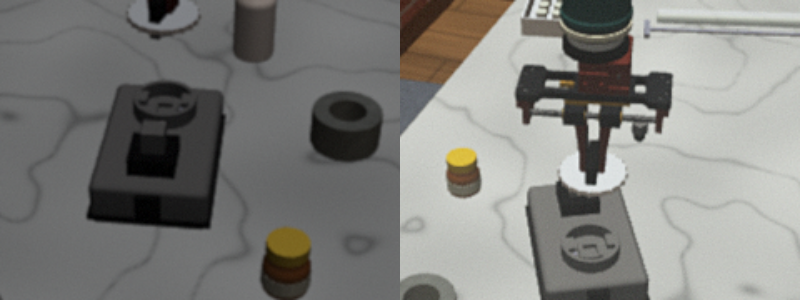

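The cap is held well above the open collar. The plug head sits on the port block, at about (150,140) in the left crop. From the side camera the plug is hidden behind the cap, which made that one check crash. One last check of the bystanders from the saved pictures, then hand in.

Run:
```python
from h import *
for n in ("scene0","scene6","side0","side6"):
    im,d,K,T=load(f"pics/{n}.npz"); w=world(d,K,T); s=[]
    for nm,c,h in (("bottle",(.504,.392),.15),("jar",(.782,-.003),.065),("ring",(.715,.274),.05),("decoy",(.554,-.222),.035)):
        m=(np.hypot(w[...,0]-c[0],w[...,1]-c[1])<.06)&(w[...,2]>h-.008)&(w[...,2]<h+.01)
        s.append((nm,np.round(cv2.minAreaRect((w[m][:,:2]*1000).astype(np.float32))[0],1).tolist() if m.sum()>5 else None))
    print(n,s)
show()
```

```text
scene0 [('bottle', [504.5, 391.8]), ('jar', [783.6, -3.9]), ('ring', [715.8, 271.6]), ('decoy', [531.4, -220.3])]
scene6 [('bottle', [504.8, 392.3]), ('jar', [784.0, -4.1]), ('ring', [715.9, 271.7]), ('decoy', [556.4, -223.0])]
side0 [('bottle', [502.7, 393.4]), ('jar', [781.1, -0.6]), ('ring', [713.5, 274.5]), ('decoy', [529.7, -217.4])]
side6 [('bottle', [502.7, 393.4]), ('jar', [782.3, -2.3]), ('ring', [714.0, 274.4]), ('decoy', [552.0, -215.6])]
t 17.73 tcp [0.529  0.1283 0.2066] jaw yaw 12.4 zaxis [-1.6e-03 -2.0e-04 -1.0e+00] F [-0.1 -0.2 -1.2] M [ 0.   -0.    0.04] w 0.0135 j [ 0.11  0.3   1.65  0.    1.2  -0.11]
```

```bash
python3 -c "
from bench import ctrl; print(ctrl.hand_in())"
```

```text
the job is handed in; nothing more can be done
None
```

I pushed the larger stopper home in the square port and let go of it. Then I unscrewed the cap and handed in at about 17.7 s, holding the cap about 11 cm above its seat.

- **Stopper:** it met a firm stop at the expected height, pushed with about 16 N. Its head top is 30 mm above the port block, measured by the wrist and scene cameras after release and again by the scene camera at the end. The final side-camera check failed because the held cap hid the stopper.
- **Cap:** counter-clockwise was the right way. I tried it in small steps and it turned past 12° with almost no torque, so I did not need to try the other way. I turned it about 75° and it lifted off freely. The gripper was still closed on the bar at the end (13.5 mm opening).
- **Bystanders:** the bottle, jar, ring and small look-alike stopper match their starting positions to within about 3 mm, which is about the cameras' accuracy. My first start-position figure for the look-alike was wrong because its search area also took in the real stopper. The earlier separate measurement agrees.

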